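# Lock a lotion pump with its travel clip

### The job

Make the lotion pump safe for transport: take the red lock clip out of the blue tray and press it sideways onto the bare stem of the white bottle's pump, between the collar and the pump head, until it has snapped over the stem and sits fully home. Push no harder than it takes (never more than 20 N against the stem). Then let go of the clip and press straight down on the pump head with about 10 N to check that the clip blocks it, and leave it so. Do not pump out any lotion and leave everything else where it stands.

Things in the scene. Friction and masses are not known exactly. Their poses are not given: they have to be found in the camera images.
- clip_tab (a point): Centre of the thumb tab (9 mm thick, 18 mm tall, half-way up) of the loose red lock clip, which lies flat in the tray: a C-shaped spring ring (outside diameter 20 mm, 18 mm tall) with the tab straight behind it. It reaches from 10 to 46 mm behind the ring's centre, this point is 34 mm behind it. +x points from the tab to the ring and out of its open mouth, z is up. 28 g.
- clip_ring (a point): Centre of the clip's ring, half-way up: the stem's axis lies here when it is home. Axes as clip_tab. The mouth opens to +x: two round lips 4 mm thick, centred 4 mm ahead and 7 mm to each side, leave 10 mm, so the two sprung arms must spread over the 12 mm stem, which takes a push of about 9 to 15 N; then they snap shut behind it, some 5 mm short of home, and the ring's back rests on it.
- pump_gap (a point): On the stem's axis, half-way up its bare 21.5 mm between the top of the ribbed white collar (diameter 34 mm) and the underside of the pump head (diameter 28 mm), 198 mm above the table. +x is the way the spout points (it reaches 52 mm from the axis at the height of the head: bring the clip from another side), z is up. The bottle is clamped in a heavy steel holder and does not give way.
- pump_head (a joint): how far the head is pushed down, m: 0 up, grows downward to 0.018. Lotion comes out beyond 0.008. With the clip fitted it is blocked after about 3.5 mm
- pump: the white lotion bottle (diameter 68 mm, green label) in its steel holder, origin under its centre on the table; fixed
- tray: shallow blue tray, 270 by 230 mm, walls 20 mm high and 5 mm thick, floor 5 mm above the table, origin under its centre; fixed
- pump2: another pump bottle, brown with a white label, in the same kind of holder, already wearing a blue clip; fixed; origin under its centre
- tube: cream-coloured tube standing on its black cap at the far end of the tray, 124 mm tall, 46 mm wide, origin under its centre
- toner: white bottle with black cap at the far end of the tray, 42 mm diameter, 125 mm tall, origin under its centre
- jar: green jar with a metal lid at the far end of the tray, 60 mm diameter, 38 mm tall, origin under its centre
- tumbler: drinking glass, 68 mm diameter, 95 mm tall, origin under its centre
- brush: nail brush, bristles down, 90 by 34 mm, 28 mm tall, origin under its centre
- head_top (a point): Middle of the top of the white pump head, on the stem's axis: 229.5 mm above the table while the head is up (the head is 20.5 mm tall). A light spring (3 N, 150 N/m) holds the head up. Axes as pump_gap.

How it is judged:
On the way, in this order (a step that is already met when the one before it is completed fails the run):
1. the clip is home on the stem: ring centre within 2.5 mm of the stem's axis, between collar and head (horizontal distance between clip_ring and pump_gap below 0.0025 m and distance between clip_ring and pump_gap below 0.005 m), for 0.2 s.
2. the clip has been let go, and the pump head is pressed down on it with more than 6 N (horizontal distance between clip_ring and pump_gap below 0.0025 m and contact force between the fingers and clip below 0.1 N and contact force between any of the fingers, the arm and pump_head above 6 N), for 0.1 s.
At the end, for the whole second after the job is handed in: The clip sits home on the stem (ring centre within 2.5 mm of the stem's axis sideways and within 5 mm of the middle of the gap, within 0.2 rad of upright), released and at rest, and the pump head is up again (less than 4 mm down) (all of step 1 and angle between the z axis of clip_ring and the z axis of pump_gap, either way round below 0.2 rad and value of joint pump_head below 0.004 m and linear speed of clip below 0.02 m/s); the robot touches nothing.
It fails at once if the back of the clip's ring is pressed against the stem with more than 20 N (contact force between clip_c1 and pump_head_c0 above 20 N).
It fails at once if lotion is pumped out: the head goes down more than 8 mm (value of joint pump_head above 0.008 m).
It fails at once if the pump head is pressed with more than 25 N (contact force between any of the fingers, the arm and pump_head above 25 N).
It fails at once if something else on the table is moved by more than 25 mm or tipped over (distance of any of tube, toner, jar, tumbler, brush from where it was at the start of the episode above 0.025 m or angle between any of tube, toner, jar, tumbler, brush's own z axis and vertical above 0.5 rad).
It also fails if it takes over 66 s, if anything falls off the work surface, if the arm or the gripper's body presses on something with over 40 N, if the wrist force passes 120 N, or if a joint passes its speed limit or range.

### The arm

A 6-joint arm with a two-finger parallel gripper is mounted at the origin on the work surface. World frame = base frame: x ahead of the robot, y to its left, z up, the work surface at z = 0. Lengths are in m, angles in rad, forces in N, time in s.
With the tool pointing down it reaches from about 0.3 to 0.95 m from the base axis. Payload 3.1 kg.
Tool frame: the origin (TCP) lies midway between the tips of the shut fingers; the grasp point (between the pads) lies 19 mm behind it; z points along the fingers, x is the direction in which the jaws open and shut, and the axes are right-handed (so a half turn about z gives the same grasp; the last joint's range is limited). The gripper opens to 85 mm and grips with 20 to 120 N. Pads are 22 mm wide; open, the fingers measure 114 mm over their backs; the gripper's body (76 mm by 85 mm) begins 54 mm behind the grasp point. The pads swing forward as they close: fully open they stand 13 mm farther back than shut.
Start: joints at [-1.256, 0.308, 1.634, -0, 1.2, -0.07], TCP at [0.235, -0.579, 0.231] pointing down, gripper open.
Joint ranges: [-3.06, 3.06], [-0.79, 1.96], [0.05, 2.63], [-1.19, 4.34], [0.05, 2.64], [-2.94, 2.94]. Speed limits (rad/s): [2.79, 2.79, 3.14, 3.14, 3.14, 3.14].

### API

Orientations are given as a rotation vector (axis times angle).
In Python, from station import manip gives the robot as it stands.
- The arm moves only by the tool send_rows, never from a script. Its argument "rows" is a list of rows, each a list of 7 numbers: the closure, from 0 (fully open) to 1 (shut), then the shift along the tool's x, y, z in m, then the turn, a rotation vector about the tool's x, y, z in rad. A call has 1 to 20 rows; each row shifts and turns the commanded pose from where the row before left it, along the tool's axes as they then stand; what a row does not reach is not made up. A row lasts 1/8 s, in which the tool goes at most 62.5 mm and 10.7 degrees, less where a joint would pass 70% of its speed; a pose out of reach is approached as far as the arm can. A call is refused whole if a number of a shift passes 0.0625 or a number of a turn 0.188, either way. A call with a gripper value outside its range is refused whole. The fingers move at their own pace and stop on an object; "squeeze" is the grip in N (left out, the last holds). Time passes only in rows, so rows that do not move let the fingers close. It gives the time, the measured TCP pose, the force and the opening at its end, in the units of the state.
- manip.state(): the state, without advancing time (a new reading comes with each control period).
- manip.read_camera(name): name is "scene" or "top" or "wrist"; returns a dict with "pixels" (384x512x3 uint8, blue, green, red), "depth" (384x512 float32, m along the optical axis (not along the pixel's ray), 0 where there is no reading), "intrinsics" (3x3 intrinsics, pixels), "R" (3x3) and "t" (3): a world point X has camera coordinates R X + t; the wrist camera has in their place "mount" (4x4, takes a point from camera to tool coordinates, whose origin is the TCP and whose axes are the tool frame's). Camera axes: x right, y down, z forward; pixel columns grow to the right and rows downward; lengths in m; the calibration is good to about 2 mm. A picture is of the moment at which its call begins: read the wrist's pose just before it.
- manip.close_job(): hands the job in, once; it reports no verdict.
Trained networks look in a picture, given as the dict that the camera call returned (one of the last four; its "shot" number tells which), for a name from the list of things; names that differ only in an ending like _2 or _b are one class to them, and where a whole thing is asked for, a point or a joint stands for the part that bears it (a point fixed in the world has none). Each returns a list of dicts, best first, with "conf" (0 to 1); they miss things now and then, are a little off and sometimes report something else, mostly with a low value. They report only what shows in the picture. A call takes as long as a camera call.
- manip.silhouettes(picture, target): "mask" (384x512 bool, what is visible of it) and "at" ([column, row] in pixels, amid what is visible of it).
- manip.tip_of(picture, target): "at" ([column, row] in pixels: a listed point, or the origin of a listed thing).
The state is a dict: "clock": time; "joints": joint angles; "qd": joint speeds; "joint_torque": joint torques, N m; "ee_pos": TCP position; "ee_rot": TCP orientation; "force": force on the tool from outside, world axes, zero at the start; "ft_torque": the same for the moment, N m; "grip_width": finger opening in m.
Only numpy, scipy, OpenCV 4.12 (cv2) and the standard library are available. Lean on these libraries where they do the work, as an engineer would, in place of code of your own. Each camera call takes 0.05 s, during which the arm holds its last target. There are 200 camera calls.

## Working session

There is one attempt and no reset: what is moved stays moved. The work goes in short steps, Python scripts to look and compute and a tool call to move; the robot and the scene stay as the last step left them, time stands still between calls to the robot, and variables do not carry over. Pictures are saved under pics/ and viewed, about 8 in all and at most 12, crops included, and the job is handed in when it is done.

Besides the shell and the picture viewer there is one more tool, called after ">>>" as name([rows], argument=value, ...), one row to a line, values as JSON. send_rows: Moves the arm, as the interface text tells. Its arguments: {"type":"object","properties":{"rows":{"type":"array","items":{"type":"array","items":{"type":"number"}}},"squeeze":{"type":"number"}},"required":["rows"]}

```bash
mkdir -p pics; ls
cat > h.py <<'E'
import numpy as np, cv2
from scipy.spatial.transform import Rotation as Ro
from station import manip
def pose():
    s=manip.state(); T=np.eye(4); T[:3,:3]=Ro.from_rotvec(s["ee_rot"]).as_matrix(); T[:3,3]=s["ee_pos"]; return T
def cam(n):
    T=pose(); p=manip.read_camera(n)
    if "R" in p:
        C=np.eye(4); C[:3,:3]=np.array(p["R"]).T; C[:3,3]=-C[:3,:3]@np.array(p["t"]).ravel()
    else: C=T@np.array(p["mount"])
    p["C"]=C; return p
def ray(p,uv):
    d=np.linalg.inv(p["intrinsics"])@[uv[0],uv[1],1]; return p["C"][:3,3],p["C"][:3,:3]@d
def atz(p,uv,z):
    o,d=ray(p,uv); return o+d*(z-o[2])/d[2]
def cloud(p,m=None):
    v,u=np.nonzero((p["depth"]>0)&(True if m is None else m)); z=p["depth"][v,u]
    c=np.linalg.inv(p["intrinsics"])@np.stack([u*z,v*z,z]); return (p["C"][:3,:3]@c).T+p["C"][:3,3], u, v
def proj(p,X):
    c=np.linalg.inv(p["C"])@np.append(X,1); k=p["intrinsics"]@c[:3]; return k[:2]/k[2]
E
cat > a.py <<'E'
from h import *
np.set_printoptions(precision=4,suppress=True)
print(manip.state())
Z=dict(clip_tab=.014,clip_ring=.014,pump_gap=.198,head_top=.2295,pump=0,tray=0,pump2=0,tube=.005,toner=.005,jar=.005,tumbler=0,brush=0)
ims=[]
for n in("scene","top"):
    p=cam(n); ims.append(p["pixels"]); print(n,p["C"][:3,3],p["C"][:3,2])
    for t in Z:
        r=manip.tip_of(p,t)
        for q in r[:2]: print(t,np.round(q["at"],1),round(q["conf"],2),atz(p,q["at"],Z[t]))
cv2.imwrite("pics/s.png",cv2.resize(ims[0],(800,600))); cv2.imwrite("pics/t.png",cv2.resize(ims[1],(800,600)))
E
python3 a.py
```

```text
pics
{'clock': 0.0, 'joints': array([-1.2557,  0.309 ,  1.6352, -0.    ,  1.1997, -0.0697]), 'qd': array([ 0.0012,  0.0006, -0.0005,  0.0006,  0.    , -0.0008]), 'joint_torque': array([  0.0012, -41.5251, -27.6662,   0.0002,   0.0102,  -0.    ]), 'ee_pos': array([ 0.2343, -0.5785,  0.23  ]), 'ee_rot': array([-2.604 ,  1.7549,  0.0029]), 'force': array([ 0.8094,  0.6146, -0.0384]), 'ft_torque': array([ 0.0153, -0.0765,  0.0117]), 'grip_width': 0.08558292914374967}
scene [1.1345 0.2996 1.0955] [-0.454  -0.2484 -0.8557]
clip_tab [237.  148.2] 0.4 [ 0.4489 -0.1721  0.014 ]
clip_ring [231.5 155.5] 0.56 [ 0.4876 -0.1725  0.014 ]
pump_gap [329.1 181.7] 0.97 [0.5396 0.2054 0.198 ]
pump_gap [235.2 185.9] 0.57 [ 0.6854 -0.0263  0.198 ]
head_top [331.4 171.7] 0.68 [0.5261 0.201  0.2295]
pump [320.2 212.3] 0.98 [0.5361 0.2071 0.    ]
pump [221.1 242.5] 0.89 [ 0.7922 -0.0274  0.    ]
tray [222.9 156.4] 0.84 [ 0.4983 -0.2043  0.    ]
tray [150.2 148.4] 0.36 [ 0.6001 -0.4628  0.    ]
pump2 [320.2 212.3] 0.98 [0.5361 0.2071 0.    ]
pump2 [221.1 242.5] 0.89 [ 0.7922 -0.0274  0.    ]
tube [235.5 183.5
[... 393 characters left out ...]
ng [318.3 221.9] 0.61 [ 0.4962 -0.1723  0.014 ]
pump_gap [193.3 209.1] 0.91 [0.5341 0.2193 0.198 ]
head_top [192.1 203.2] 0.48 [0.549  0.2171 0.2295]
pump [207.4 213.2] 0.81 [0.5327 0.206  0.    ]
pump [278.  141.1] 0.66 [ 0.7818 -0.0427  0.    ]
tray [324.9 220.9] 0.95 [ 0.4997 -0.1969  0.    ]
pump2 [207.4 213.2] 0.81 [0.5327 0.206  0.    ]
pump2 [278.  141.1] 0.66 [ 0.7818 -0.0427  0.    ]
toner [316.3 199.6] 0.75 [ 0.5729 -0.1693  0.005 ]
jar [339.  194.7] 0.59 [ 0.5885 -0.2476  0.005 ]
tumbler [402.6 185.2] 0.93 [ 0.6181 -0.4685  0.    ]
tumbler [323.4 223.2] 0.61 [ 0.492  -0.1915  0.    ]
brush [131.7 216.2] 0.77 [0.5266 0.4682 0.    ]
brush [326.3 222.8] 0.42 [ 0.4932 -0.2014  0.    ]
```

View pics/s.png

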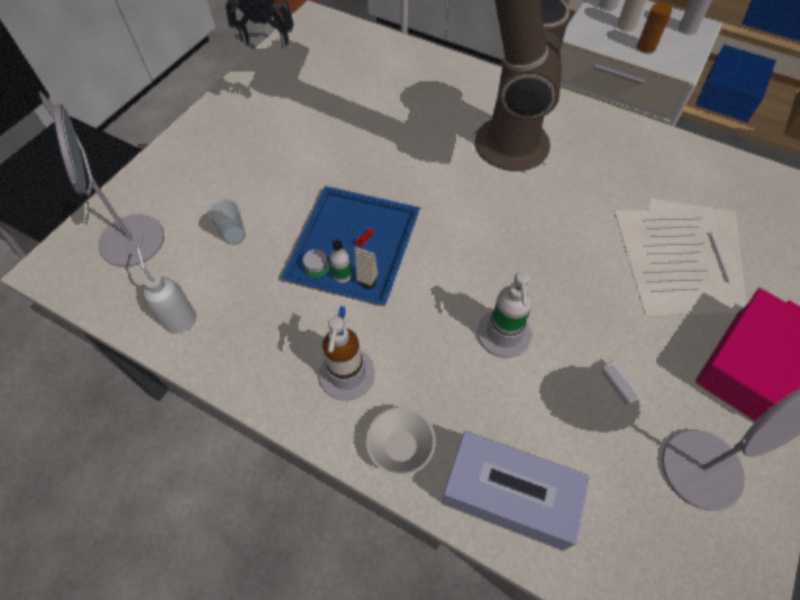

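View pics/t.png

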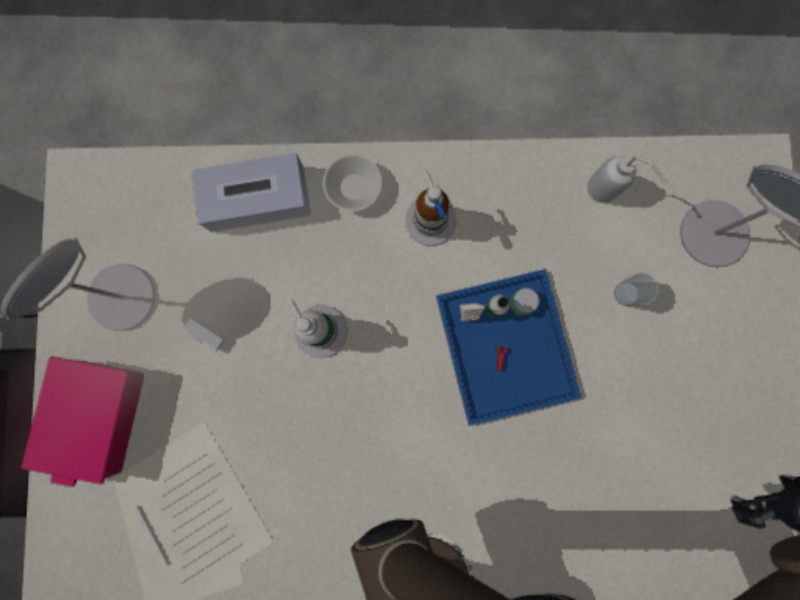

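Clip lies at about (500,358) in the top view, its mouth facing away from the robot. The white pump's head is at (305,325), with the spout pointing away from the robot. I'll plan a look from above the clip.

```bash
cat >> h.py <<'E'
def plan(xyz,yawx):
    """shift in tool axes + turn rotvec(tool) to reach tool-down pose with tool-x heading yawx deg"""
    T=pose(); a=np.radians(yawx); x=np.array([np.cos(a),np.sin(a),0]); z=np.array([0,0,-1.]); R=np.c_[x,np.cross(z,x),z]
    print("shift mm",np.round(T[:3,:3].T@(np.array(xyz)-T[:3,3])*1000,1),"turn",np.round(Ro.from_matrix(T[:3,:3].T@R).as_rotvec(),4))
E
python3 - <<'E'
from h import *
p=manip.read_camera("wrist"); print(np.round(p["mount"],3)); print(np.round(pose(),3))
plan([.42,-.178,.25],-80)
E
```

```text
[[ 1.     0.     0.     0.001]
 [-0.     0.946  0.325 -0.086]
 [ 0.    -0.325  0.946 -0.144]
 [ 0.     0.     0.     1.   ]]
[[ 0.375 -0.927  0.     0.235]
 [-0.927 -0.375  0.    -0.579]
 [-0.    -0.    -1.     0.231]
 [ 0.     0.     0.     1.   ]]
shift mm [-302.4 -322.5  -18.7] turn [-0.      0.      0.2103]
```

>>> send_rows([
  [0, -0.029, -0.035, 0.001, 0, 0, 0],
  [0, -0.029, -0.035, 0.001, 0, 0, 0],
  [0, -0.029, -0.035, 0.001, 0, 0, 0],
  [0, -0.029, -0.035, 0.001, 0, 0, 0],
  [0, -0.029, -0.035, 0.001, 0, 0, 0],
  [0, -0.029, -0.035, 0.001, 0, 0, 0],
  [0, -0.029, -0.035, 0.001, 0, 0, 0],
  [0, -0.029, -0.035, 0.001, 0, 0, 0],
  [0, -0.029, -0.035, 0.001, 0, 0, 0],
  [0, -0.029, -0.035, 0.001, 0, 0, 0],
  [0, 0, 0, 0, 0, 0, -0.185],
  [0, 0, 0, 0, 0, 0, -0.185],
  [0, 0, 0, 0, 0, 0, -0.185],
  [0, 0, 0, 0, 0, 0, -0.185],
  [0, 0, 0, 0, 0, 0, -0.185],
  [0, 0, 0, 0, 0, 0, -0.185],
  [0, 0, 0, 0, 0, 0, -0.185],
  [0, 0, 0, 0, 0, 0, -0.185],
  [0, 0, 0, 0, 0, 0, -0.185],
  [0, 0, 0, 0, 0, 0, -0.185],
])

```text
clock: 3.85
ee_pos: [0.4502, -0.1792, 0.2214]
ee_rot: [2.967, 1.033, 0.0]
force: [-0.2, 0.6, -1.2]
grip_width: 0.0856
```

>>> send_rows([
  [0, 0, 0, 0, 0, 0, -0.185],
  [0, 0, 0, 0, 0, 0, -0.185],
  [0, 0, 0, 0, 0, 0, -0.185],
  [0, 0, 0, 0, 0, 0, -0.185],
  [0, 0, 0, 0, 0, 0, -0.185],
  [0, 0, 0, 0, 0, 0, -0.15],
  [0, 0, 0, 0, 0, 0, 0],
  [0, 0, 0, 0, 0, 0, 0],
])

```text
clock: 4.85
ee_pos: [0.4502, -0.1791, 0.2214]
ee_rot: [2.029, 2.398, 0.0]
force: [0.0, 0.0, 0.4]
grip_width: 0.0854
```

```bash
cat > clip.py <<'E'
from h import *
import sys
np.set_printoptions(precision=4,suppress=True)
p=cam("wrist"); print(np.round(pose(),3),manip.state()["joints"])
for t in("clip_tab","clip_ring"):
    for q in manip.tip_of(p,t)[:2]: print(t,q["at"],round(q["conf"],2),atz(p,q["at"],.014))
b=p["pixels"].astype(int); m=(b[...,2]>90)&(b[...,1]<70)&(b[...,0]<70)
X,u,v=cloud(p,m); k=(X[:,2]<.05)&(abs(X[:,0]-.48)<.08)&(abs(X[:,1]+.175)<.08); X=X[k]; 
top=X[X[:,2]>np.percentile(X[:,2],95)-.003]; print(len(X),len(top),"ztop",np.median(top[:,2]))
c,d=cv2.fitLine(top[:,:2].astype(np.float32),cv2.DIST_HUBER,0,.01,.01).ravel()[[2,3]],cv2.fitLine(top[:,:2].astype(np.float32),cv2.DIST_HUBER,0,.01,.01).ravel()[:2]
if d[0]<0:d=-d
s=(top[:,:2]-c)@d; print("yaw",np.degrees(np.arctan2(d[1],d[0])),"ends",c+d*s.min(),c+d*s.max(),"len",np.ptp(s),"tab est",c+d*(s.min()+.012))
cv2.imwrite("pics/%s.png"%sys.argv[1],p["pixels"])
E
python3 clip.py w1
```

```text
[[-0.166  0.986  0.     0.45 ]
 [ 0.986  0.166 -0.    -0.179]
 [-0.     0.    -1.     0.221]
 [ 0.     0.     0.     1.   ]] [-0.4687  0.0449  1.9655  0.      1.1311 -2.206 ]
clip_tab [254.9, 167.6] 0.75 [ 0.4616 -0.1738  0.014 ]
391 352 ztop 0.024008328624305658
yaw -6.397589 ends [ 0.447  -0.1729] [ 0.4978 -0.1786] len 0.05117638873068725 tab est [ 0.4589 -0.1742]
```

View pics/w1.png

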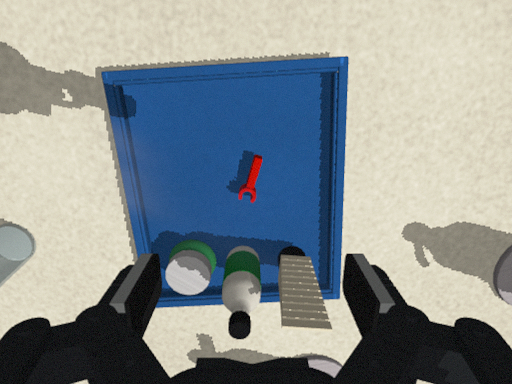

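Clip visible at (250,180): tab toward the robot (258,160), ring at (248,195), mouth away from the robot. Going closer, aligned.

>>> send_rows([
  [0, 0, 0, 0, 0, 0, 0.138],
  [0, 0, 0, 0, 0, 0, 0.139],
  [0, 0.003, 0.004, 0.03, 0, 0, 0],
  [0, 0.003, 0.004, 0.03, 0, 0, 0],
  [0, 0, 0, 0.03, 0, 0, 0],
  [0, 0, 0, 0, 0, 0, 0],
  [0, 0, 0, 0, 0, 0, 0],
])

```text
clock: 5.88
ee_pos: [0.4595, -0.1744, 0.1322]
ee_rot: [2.338, 2.096, 0.001]
force: [0.2, -0.0, 1.2]
grip_width: 0.0855
```

```bash
python3 clip.py w2
```

```text
[[ 0.109  0.994  0.002  0.46 ]
 [ 0.994 -0.109 -0.001 -0.175]
 [-0.001  0.002 -1.     0.133]
 [ 0.     0.     0.     1.   ]] [-0.4514  0.1763  2.0222  0.      0.9405 -1.9132]
clip_tab [251.0, 179.9] 0.88 [ 0.4587 -0.1746  0.014 ]
clip_ring [254.7, 219.9] 0.64 [ 0.4962 -0.1754  0.014 ]
724 607 ztop 0.024010842141486577
yaw -5.799133 ends [ 0.4467 -0.1726] [ 0.4985 -0.1779] len 0.052094180469783744 tab est [ 0.4586 -0.1739]
```

>>> send_rows([
  [0, 0, -0.001, 0.03, 0, 0, 0],
  [0, 0, 0, 0.03, 0, 0, 0],
  [0, 0, 0, 0.03, 0, 0, 0],
  [0, 0, 0, 0.02, 0, 0, 0],
  [0, 0, 0, 0.012, 0, 0, 0],
  [0, 0, 0, 0.002, 0, 0, 0],
  [0, 0, 0, 0, 0, 0, 0],
  [0, 0, 0, 0, 0, 0, 0],
])

```text
clock: 7.02
ee_pos: [0.4586, -0.1743, 0.0082]
ee_rot: [2.338, 2.096, 0.001]
force: [0.2, 0.7, 0.1]
grip_width: 0.0851
```

>>> send_rows([
  [0.5, 0, 0, 0, 0, 0, 0],
  [0.7, 0, 0, 0, 0, 0, 0],
  [0.8, 0, 0, 0, 0, 0, 0],
  [0.9, 0, 0, 0, 0, 0, 0],
  [1, 0, 0, 0, 0, 0, 0],
  [1, 0, 0, 0, 0, 0, 0],
  [1, 0, 0, 0, 0, 0, 0],
  [1, 0, 0, 0, 0, 0, 0],
], squeeze=70)

```text
clock: 8.02
ee_pos: [0.4579, -0.174, 0.0075]
ee_rot: [2.339, 2.097, 0.0]
force: [0.1, 0.7, 3.8]
grip_width: 0.007
```

>>> send_rows([
  [1, 0, 0, -0.01, 0, 0, 0],
  [1, 0, 0, -0.03, 0, 0, 0],
  [1, 0, 0, -0.05, 0, 0, 0],
  [1, 0, 0, -0.05, 0, 0, 0],
  [1, 0, 0, -0.05, 0, 0, 0],
  [1, 0, 0, -0.05, 0, 0, 0],
  [1, 0, 0, -0.01, 0, 0, 0],
  [1, 0, 0, 0, 0, 0, 0],
  [1, 0, 0, 0, 0, 0, 0],
])

```text
clock: 9.15
ee_pos: [0.4563, -0.1733, 0.2551]
ee_rot: [-2.336, -2.095, 0.002]
force: [-0.2, 0.2, -0.8]
grip_width: 0.0069
```

```bash
cat > b.py <<'E'
from h import *
np.set_printoptions(precision=4,suppress=True)
p=cam("wrist"); T=pose(); print(T[:3,3])
cv2.imwrite("pics/w3.png",p["pixels"])
for t in("clip_tab","clip_ring"):
    for q in manip.tip_of(p,t)[:1]: print(t,q)
b=p["pixels"].astype(int); m=(b[...,2]>90)&(b[...,1]<70)&(b[...,0]<70)
X,u,v=cloud(p,m); Y=(X-T[:3,3])@T[:3,:3]; k=np.linalg.norm(Y,axis=1)<.08
print("clip in tool: n",k.sum(), "lo",np.percentile(Y[k],1,axis=0),"hi",np.percentile(Y[k],99,axis=0))
for n in("scene","top"):
    p=cam(n); print(n)
    for t in("pump_gap","head_top"):
        for q in manip.tip_of(p,t)[:3]: print(t,np.round(q["at"],1),round(q["conf"],2),atz(p,q["at"],.198 if t=="pump_gap" else .2295))
    X,u,v=cloud(p); k=(np.hypot(X[:,0]-.537,X[:,1]-.207)<.07)&(X[:,2]>.1)
    h=X[k]; t=h[h[:,2]>.222]; print("top pts",len(t),t[:,2].max() if len(t) else 0); print(t[np.argsort(t[:,0])][::max(1,len(t)//25)])
E
python3 b.py
```

```text
[ 0.4563 -0.1732  0.2549]
clip_tab {'at': [250.6, 262.1], 'conf': 0.83}
clip_ring {'at': [253.1, 316.6], 'conf': 0.73}
clip in tool: n 1248 lo [-0.0059 -0.0103 -0.0453] hi [ 0.0065  0.04   -0.0065]
scene
pump_gap [330.9 180.3] 0.57 [0.5326 0.2081 0.198 ]
head_top [333.1 175. ] 0.62 [0.5342 0.2097 0.2295]
head_top [395.  247.7] 0.38 [0.6615 0.4336 0.2295]
top pts 92 0.23190141216100257
[[0.5274 0.2165 0.2256]
 [0.5291 0.2132 0.2306]
 [0.5304 0.2232 0.2294]
 [0.5317 0.218  0.2272]
 [0.5341 0.2255 0.2256]
 [0.5351 0.2131 0.2281]
 [0.5364 0.2196 0.2295]
 [0.5374 0.2268 0.2258]
 [0.5386 0.2056 0.2271]
 [0.5388 0.2208 0.2284]
 [0.541  0.2095 0.228 ]
 [0.5413 0.2014 0.2223]
 [0.5426 0.2071 0.2284]
 [0.5433 0.2134 0.2289]
 [0.5436 0.2259 0.2283]
 [0.5455 0.211  0.2301]
 [0.5465 0.2121 0.227 ]
 [0.5473 0.2246 0.2271]
 [0.548  0.222  0.2262]
 [0.549  0.2195 0.2256]
 [0.5495 0.2107 0.2247]
 [0.5515 0.2208 0.2248]
 [0.5547 0.2283 0.2243]
 [0.558  0.2225 0.2298]
 [0.5602 0.2246 0.2239]
 [0.5629 0.2285 0.2254]
 [0.5656 0.2297 0.2249]
 [0.5689 0.2346 0.2227]
 [0.5705 0.2286 0.2256]
 [0.5747 0.2336 0.2249]
 [0.5806 0.2396 0.2221]]
top
pump_gap [192.7 208. ] 0.58 [0.5374 0.221  0.198 ]
head_top [192.3 203.7] 0.6 [0.5475 0.2165 0.2295]
top pts 101 0.23348995676255546
[[0.524  0.2126 0.2237]
 [0.5267 0.2202 0.2292]
 [0.5294 0.2116 0.2294]
 [0.5296 0.2149 0.2272]
 [0.5323 0.2144 0.2299]
 [0.5325 0.2178 0.2271]
 [0.5349 0.2029 0.2299]
 [0.5352 0.2118 0.2283]
 [0.5356 0.2239 0.2254]
 [0.5379 0.2059 0.2291]
 [0.5382 0.2177 0.2275]
 [0.5408 0.2087 0.2299]
 [0.5409 0.2034 0.227 ]
 [0.5411 0.2232 0.229 ]
 [0.5438 0.2118 0.2283]
 [0.5443 0.2157 0.2231]
 [0.5468 0.2178 0.2274]
 [0.5497 0.215  0.227 ]
 [0.5501 0.2186 0.2229]
 [0.553  0.2243 0.2236]
 [0.556  0.2274 0.2227]
 [0.5588 0.2299 0.2247]
 [0.5645 0.2241 0.2249]
 [0.5674 0.2297 0.226 ]
 [0.5705 0.2273 0.2233]
 [0.5764 0.236  0.2234]]
```

View pics/w3.png

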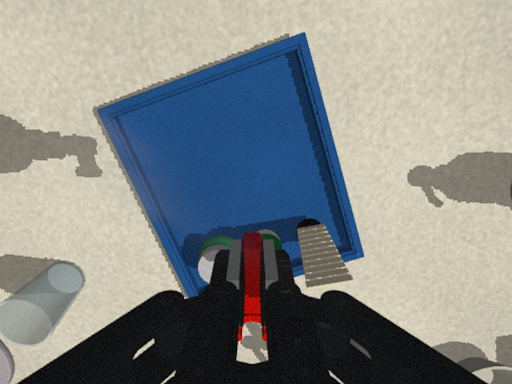

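Clip held square between the pads (tab at (252,262), ring at (253,316)). Moving to look down at the pump head.

>>> send_rows([
  [1, 0.02, 0.009, -0.02, 0, 0, 0],
  [1, 0.044, 0.009, -0.02, 0, 0, 0],
  [1, 0.044, 0.009, -0.02, 0, 0, 0],
  [1, 0.044, 0.009, -0.02, 0, 0, 0],
  [1, 0.044, 0.009, -0.005, 0, 0, 0],
  [1, 0.044, 0.009, 0, 0, 0, 0],
  [1, 0.044, 0.009, 0, 0, 0, 0],
  [1, 0.044, 0.01, 0, 0, 0, 0],
  [1, 0.044, 0.01, 0, 0, 0, 0],
  [1, 0.037, 0.01, 0, 0, 0, 0],
  [1, 0.01, 0, 0, 0, 0, 0],
  [1, 0, 0, 0, 0, 0, -0.151],
  [1, 0, 0, 0, 0, 0, -0.151],
  [1, 0, 0, 0, 0, 0, -0.151],
  [1, 0, 0, 0, 0, 0, 0],
  [1, 0, 0, 0, 0, 0, 0],
])

```text
clock: 11.6
ee_pos: [0.5956, 0.2319, 0.3423]
ee_rot: [1.812, 2.567, -0.0]
force: [0.1, 0.0, -0.7]
grip_width: 0.0074
```

```bash
cat > c.py <<'E'
from h import *
import sys
np.set_printoptions(precision=4,suppress=True)
p=cam("wrist"); T=pose(); print(T)
cv2.imwrite("pics/%s.png"%sys.argv[1],p["pixels"])
for t,z in(("pump_gap",.198),("head_top",.2295),("pump",0)):
    for q in manip.tip_of(p,t)[:2]: print(t,np.round(q["at"],1),round(q["conf"],2),atz(p,q["at"],z))
X,u,v=cloud(p); b=p["pixels"].astype(int)
k=(np.hypot(X[:,0]-.538,X[:,1]-.213)<.06)&(X[:,2]>.12)&(X[:,2]<.245)
for a in np.arange(.12,.245,.005):
    s=X[k&(X[:,2]>a)&(X[:,2]<=a+.005)]
    if len(s): print(round(a,3),len(s),"x %.4f %.4f y %.4f %.4f"%(*np.percentile(s[:,0],[1,99]),*np.percentile(s[:,1],[1,99])))
m=(b[...,2]>70)&(b[...,1]<60)&(b[...,0]<60)
X,u,v=cloud(p,m); Y=(X-T[:3,3])@T[:3,:3]; Y=Y[(np.linalg.norm(Y,axis=1)<.08)&(abs(Y[:,0])<.015)]
for a in np.arange(-.016,.05,.006):
    s=Y[(Y[:,1]>a)&(Y[:,1]<=a+.006)]
    if len(s): print("clip y %.3f n %d x %.4f z med %.4f min %.4f max %.4f"%(a+.003,len(s),np.median(s[:,0]),np.median(s[:,2]),s[:,2].min(),s[:,2].max()))
for t in("clip_tab","clip_ring"):
    for q in manip.tip_of(p,t)[:1]:
        print(t,q, (atz(p,q["at"],T[2,3]+.0065)-T[:3,3])@T[:3,:3])
E
python3 c.py w4
```

```text
[[-0.3354  0.9421 -0.0001  0.5956]
 [ 0.9421  0.3354 -0.0002  0.232 ]
 [-0.0001 -0.0001 -1.      0.3423]
 [ 0.      0.      0.      1.    ]]
pump_gap [251.4 107.4] 0.97 [0.5402 0.2113 0.198 ]
head_top [256.2 114.6] 0.6 [0.5417 0.2159 0.2295]
head_top [25.5 36.5] 0.2 [0.5457 0.0389 0.2295]
pump [ 55.2 188.8] 0.97 [ 0.7797 -0.0374  0.    ]
0.13 13 x 0.5044 0.5202 y 0.1850 0.2212
0.14 22 x 0.5053 0.5677 y 0.1805 0.2448
0.145 300 x 0.5059 0.5712 y 0.1813 0.2467
0.15 480 x 0.5077 0.5694 y 0.1833 0.2446
0.155 636 x 0.5112 0.5659 y 0.1863 0.2417
0.16 671 x 0.5152 0.5618 y 0.1905 0.2373
0.165 14 x 0.5213 0.5473 y 0.1961 0.2322
0.17 2 x 0.5223 0.5372 y 0.1971 0.2151
0.175 4 x 0.5219 0.5314 y 0.1992 0.2215
0.18 16 x 0.5216 0.5529 y 0.1967 0.2300
0.185 229 x 0.5219 0.5495 y 0.1975 0.2305
0.19 1 x 0.5335 0.5335 y 0.2001 0.2001
0.21 1 x 0.5279 0.5279 y 0.2057 0.2057
0.215 34 x 0.5262 0.5840 y 0.2039 0.2412
0.22 340 x 0.5254 0.5812 y 0.2008 0.2389
0.225 968 x 0.5267 0.5726 y 0.2023 0.2331
0.23 87 x 0.5300 0.5465 y 0.2056 0.2229
clip y -0.013 n 14 x -0.0007 z med -0.0166 min -0.0172 max -0.0102
clip y -0.007 n 179 x -0.0009 z med -0.0167 min -0.0184 max 0.0001
clip y -0.001 n 163 x -0.0005 z med -0.0166 min -0.0184 max -0.0153
clip y 0.005 n 157 x -0.0005 z med -0.0167 min -0.0464 max -0.0152
clip y 0.011 n 179 x -0.0000 z med -0.0167 min -0.0476 max -0.0152
clip y 0.017 n 164 x -0.0010 z med -0.0167 min -0.0179 max -0.0151
clip y 0.023 n 145 x -0.0005 z med -0.0166 min -0.0178 max -0.0155
clip y 0.029 n 110 x -0.0005 z med -0.0165 min -0.0180 max -0.0149
clip y 0.035 n 39 x -0.0060 z med -0.0163 min -0.0178 max -0.0119
clip y 0.041 n 39 x -0.0061 z med -0.0165 min -0.0175 max -0.0105
clip_tab {'at': [251.8, 260.1], 'conf': 0.82} [-0.0006  0.0016 -0.0065]
clip_ring {'at': [255.9, 319.4], 'conf': 0.73} [ 0.0016  0.0373 -0.0065]
```

View pics/w4.png

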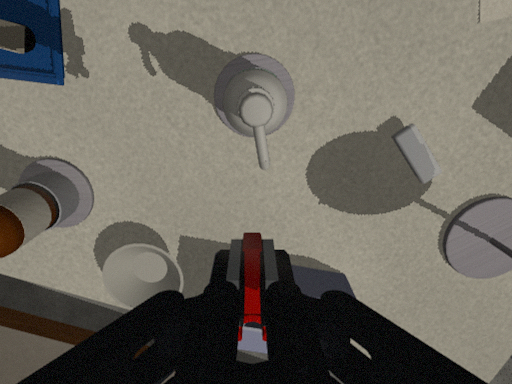

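Pump head at (257,108), spout tip at (265,165); the clip sits level in the fingers. Axis from shoulder and collar symmetry is (0.5385, 0.214). Moving to 30 mm short of the stem.

>>> send_rows([
  [1, 0.002, -0.035, 0, 0, 0, 0],
  [1, 0, -0.045, 0, 0, 0, 0],
  [1, 0, -0.045, 0, 0, 0, 0],
  [1, 0, 0, 0.03, 0, 0, 0],
  [1, 0, 0, 0.04, 0, 0, 0],
  [1, 0, 0, 0.04, 0, 0, 0],
  [1, 0, 0, 0.03, 0, 0, 0],
  [1, 0, 0, 0.011, 0, 0, 0],
  [1, 0, 0, 0, 0, 0, 0],
  [1, 0, 0, 0, 0, 0, 0],
  [1, 0, 0, 0, 0, 0, 0],
])

```text
clock: 13.28
ee_pos: [0.4785, 0.1925, 0.1928]
ee_rot: [1.807, 2.568, 0.004]
force: [0.2, -0.3, -0.9]
grip_width: 0.0073
```

Run:
```python
from h import *
np.set_printoptions(precision=4,suppress=True)
T=pose(); print(T, manip.state()["force"])
print("axis in tool",T[:3,:3].T@(np.array([.5385,.214,.198])-T[:3,3]))
p=cam("scene"); 
for t,z in(("clip_ring",.198),("clip_tab",.198),("pump_gap",.198)):
    for q in manip.tip_of(p,t)[:2]: print(t,np.round(q["at"],1),round(q["conf"],2),atz(p,q["at"],z))
X,u,v=cloud(p,None); 
cv2.imwrite("pics/s2.png",cv2.resize(p["pixels"][130:240,270:400],None,fx=5,fy=5,interpolation=cv2.INTER_CUBIC))
```

```text
[[-0.3375  0.9413  0.0029  0.4785]
 [ 0.9413  0.3375  0.0009  0.1925]
 [-0.0001  0.003  -1.      0.1928]
 [ 0.      0.      0.      1.    ]] [ 0.1992 -0.3276 -0.944 ]
axis in tool [-0.      0.0638 -0.005 ]
clip_ring [333.5 174.2] 0.38 [0.5092 0.2064 0.198 ]
clip_tab [329.4 180.3] 0.48 [0.5348 0.2043 0.198 ]
clip_tab [334.7 164.1] 0.43 [0.4738 0.1952 0.198 ]
```

View pics/s2.png

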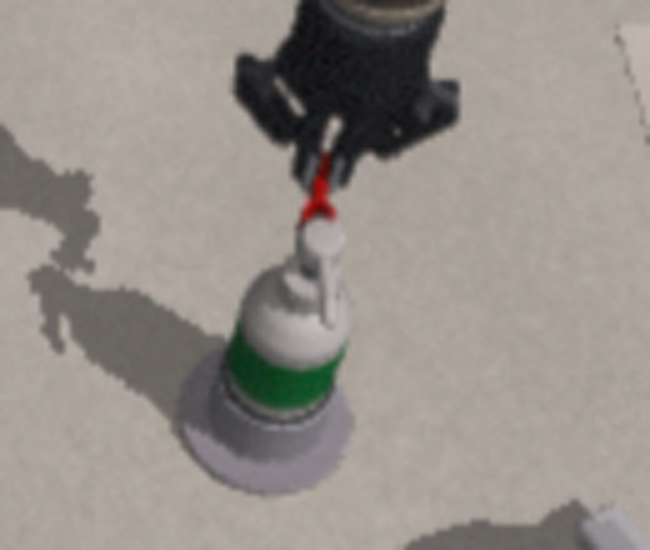

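The clip (320,200) lines up with the pump head (320,240) and points at the stem. Advancing to just before contact.

>>> send_rows([
  [1, 0.0005, 0, 0.0018, 0, 0, 0],
  [1, 0, 0.004, 0, 0, 0, 0],
  [1, 0, 0.005, 0, 0, 0, 0],
  [1, 0, 0.005, 0, 0, 0, 0],
  [1, 0, 0.003, 0, 0, 0, 0],
  [1, 0, 0, 0, 0, 0, 0],
  [1, 0, 0, 0, 0, 0, 0],
])

```text
clock: 14.35
ee_pos: [0.4932, 0.1984, 0.1895]
ee_rot: [1.808, 2.569, 0.0]
force: [0.6, -0.1, 0.3]
grip_width: 0.0072
```

```bash
cat > ax.py <<'E'
from h import *
np.set_printoptions(precision=4,suppress=True)
T=pose(); s=manip.state(); print("axis in tool",T[:3,:3].T@(np.array([.5385,.214,.198])-T[:3,3]),"F tool",T[:3,:3].T@s["force"],s["grip_width"])
E
python3 ax.py
```

```text
axis in tool [-0.0006  0.0479 -0.0085] F tool [-0.3168  0.5441 -0.3403] 0.007190196073374763
```

>>> send_rows([
  [1, 0, 0.001, -0.0015, 0, 0, 0],
  [1, 0, 0.001, 0, 0, 0, 0],
  [1, 0, 0.001, 0, 0, 0, 0],
  [1, 0, 0.0005, 0, 0, 0, 0],
  [1, 0, 0, 0, 0, 0, 0],
  [1, 0, 0, 0, 0, 0, 0],
])

```text
clock: 15.1
ee_pos: [0.4964, 0.1996, 0.1909]
ee_rot: [-1.808, -2.569, 0.0]
force: [0.2, 0.0, 0.1]
grip_width: 0.0071
```

```bash
python3 ax.py
```

```text
axis in tool [-0.0006  0.0445 -0.0071] F tool [-0.0453  0.2181 -0.0614] 0.0071019385328676835
```

>>> send_rows([
  [1, 0, 0.001, 0, 0, 0, 0],
  [1, 0, 0.0005, 0, 0, 0, 0],
  [1, 0, 0.0005, 0, 0, 0, 0],
  [1, 0, 0, 0, 0, 0, 0],
])

```text
clock: 15.6
ee_pos: [0.498, 0.2002, 0.1908]
ee_rot: [-1.808, -2.568, 0.001]
force: [-0.7, 0.4, -0.0]
grip_width: 0.0068
```

>>> send_rows([
  [1, 0, 0.0005, 0, 0, 0, 0],
  [1, 0, 0.0005, 0, 0, 0, 0],
  [1, 0, 0, 0, 0, 0, 0],
])

```text
clock: 15.98
ee_pos: [0.4983, 0.2003, 0.1906]
ee_rot: [-1.807, -2.568, 0.003]
force: [-4.0, -0.4, 1.4]
grip_width: 0.0074
```

>>> send_rows([
  [1, 0, 0.0005, 0, 0, 0, 0],
  [1, 0, 0.0005, 0, 0, 0, 0],
  [1, 0, 0, 0, 0, 0, 0],
])

```text
clock: 16.35
ee_pos: [0.4986, 0.2004, 0.1904]
ee_rot: [-1.807, -2.567, 0.005]
force: [-5.3, -0.9, 1.7]
grip_width: 0.0069
```

>>> send_rows([
  [1, 0, 0.0005, 0, 0, 0, 0],
  [1, 0, 0.0005, 0, 0, 0, 0],
  [1, 0, 0, 0, 0, 0, 0],
])

```text
clock: 16.73
ee_pos: [0.4987, 0.2005, 0.1902]
ee_rot: [-1.806, -2.566, 0.008]
force: [-7.0, -2.5, 1.6]
grip_width: 0.0068
```

>>> send_rows([
  [1, 0, 0.0005, -0.0005, 0, 0, 0],
  [1, 0, 0.0005, 0, 0, 0, 0],
  [1, 0, 0, 0, 0, 0, 0],
])

```text
clock: 17.1
ee_pos: [0.4991, 0.2006, 0.1902]
ee_rot: [-1.805, -2.565, 0.01]
force: [-8.3, -2.7, 1.7]
grip_width: 0.0066
```

>>> send_rows([
  [1, 0, 0.0005, 0, 0, 0, 0],
  [1, 0, 0.0005, 0, 0, 0, 0],
  [1, 0, 0, 0, 0, 0, 0],
])

```text
clock: 17.48
ee_pos: [0.4996, 0.2008, 0.1899]
ee_rot: [-1.805, -2.565, 0.011]
force: [-7.4, -2.1, 1.0]
grip_width: 0.0074
```

```bash
python3 ax.py
```

```text
axis in tool [-0.0007  0.041  -0.0084] F tool [ 0.5436 -7.6774 -0.9018] 0.007413965371276012
```

>>> send_rows([
  [1, 0, 0.0005, -0.0005, 0, 0, 0],
  [1, 0, 0.0005, 0, 0, 0, 0],
  [1, 0, 0, 0, 0, 0, 0],
])

```text
clock: 17.85
ee_pos: [0.5002, 0.201, 0.1899]
ee_rot: [-1.805, -2.564, 0.012]
force: [-8.4, -2.9, -0.3]
grip_width: 0.0073
```

>>> send_rows([
  [1, 0, 0.0005, -0.0005, 0, 0, 0],
  [1, 0, 0.0005, 0, 0, 0, 0],
  [1, 0, 0, 0, 0, 0, 0],
])

```text
clock: 18.23
ee_pos: [0.5003, 0.2011, 0.1901]
ee_rot: [-1.804, -2.564, 0.015]
force: [-9.7, -3.2, -0.8]
grip_width: 0.0072
```

```bash
python3 ax.py
```

```text
axis in tool [-0.0007  0.0403 -0.0084] F tool [  0.2444 -10.1901   0.8917] 0.007170236414485572
```

>>> send_rows([
  [1, 0, 0.0005, 0, 0, 0, 0],
  [1, 0, 0.0005, 0, 0, 0, 0],
  [1, 0, 0, 0, 0, 0, 0],
])

```text
clock: 18.6
ee_pos: [0.5048, 0.2026, 0.191]
ee_rot: [-1.807, -2.568, 0.003]
force: [1.3, 1.0, -0.8]
grip_width: 0.007
```

>>> send_rows([
  [1, 0, 0.0005, 0, 0, 0, 0],
  [1, 0, 0.0005, 0, 0, 0, 0],
  [1, 0, 0, 0, 0, 0, 0],
])

```text
clock: 18.98
ee_pos: [0.5057, 0.2028, 0.1918]
ee_rot: [-1.807, -2.567, 0.004]
force: [-4.6, -1.9, -1.7]
grip_width: 0.0072
```

```bash
python3 ax.py
```

```text
axis in tool [-0.0005  0.0347 -0.0063] F tool [-0.2508 -4.9462  1.7034] 0.007195652567395978
```

>>> send_rows([
  [1, 0, 0.0005, 0.0005, 0, 0, 0],
  [1, 0, 0, 0, 0, 0, 0],
  [1, 0, 0, 0, 0, 0, 0],
])

```text
clock: 19.35
ee_pos: [0.5057, 0.2028, 0.1917]
ee_rot: [-1.807, -2.567, 0.006]
force: [-7.1, -2.0, 0.9]
grip_width: 0.0069
```

```bash
python3 ax.py
python3 - <<'E'
from h import *
p=cam("scene"); cv2.imwrite("pics/s3.png",cv2.resize(p["pixels"][140:230,290:380],None,fx=6,fy=6,interpolation=cv2.INTER_CUBIC))
p=cam("wrist"); cv2.imwrite("pics/w5.png",p["pixels"])
for t in("clip_ring","clip_tab"): print(t,manip.tip_of(p,t)[:1])
E
```

```text
axis in tool [-0.0006  0.0346 -0.0064] F tool [ 0.5245 -7.3061 -0.8257] 0.006915904239932162
clip_ring [{'at': [256.4, 316.4], 'conf': 0.97}]
clip_tab [{'at': [250.2, 260.3], 'conf': 0.7}]
```

View pics/w5.png

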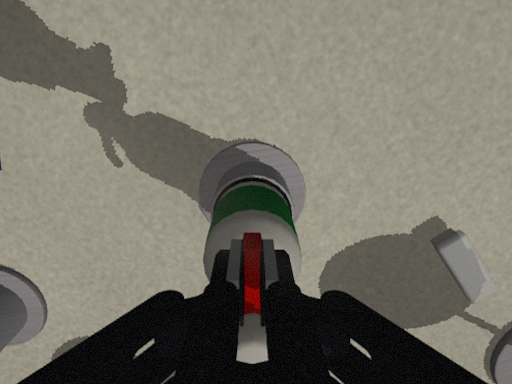

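The ring is at the stem under the head (256,316). It snapped through, and now the force rises without any motion, so the ring's back is on the stem. Relieving and releasing.

>>> send_rows([
  [1, 0, -0.001, 0, 0, 0, 0],
  [1, 0, -0.0003, 0, 0, 0, 0],
  [1, 0, 0, 0, 0, 0, 0],
  [0.9, 0, 0, 0, 0, 0, 0],
  [0.8, 0, 0, 0, 0, 0, 0],
  [0.5, 0, 0, 0, 0, 0, 0],
  [0.3, 0, 0, 0, 0, 0, 0],
  [0.3, 0, 0, 0, 0, 0, 0],
  [0.3, 0, 0, 0, 0, 0, 0],
], squeeze=20)

```text
clock: 20.68
ee_pos: [0.5063, 0.2031, 0.1921]
ee_rot: [1.808, 2.569, 0.001]
force: [1.0, 0.0, 0.8]
grip_width: 0.0599
```

```bash
python3 ax.py
python3 - <<'E'
from h import *
np.set_printoptions(precision=4,suppress=True)
p=cam("wrist"); cv2.imwrite("pics/w6.png",p["pixels"]); T=pose()
for t in("clip_ring","clip_tab"): print(t,manip.tip_of(p,t)[:1])
b=p["pixels"].astype(int); m=(b[...,2]>70)&(b[...,1]<60)&(b[...,0]<60)
X,u,v=cloud(p,m); Y=(X-T[:3,3])@T[:3,:3]; Y=Y[(np.linalg.norm(Y,axis=1)<.08)&(abs(Y[:,0])<.015)]
print(np.percentile(Y,[1,50,99],axis=0))
E
```

```text
axis in tool [-0.0006  0.034  -0.0059] F tool [-0.3212  0.9313 -0.8148] 0.05994029220013899
clip_ring [{'at': [252.0, 316.3], 'conf': 0.97}]
clip_tab [{'at': [249.7, 257.6], 'conf': 0.91}]
[[-0.0052 -0.0114 -0.0155]
 [ 0.0001  0.0065 -0.0138]
 [ 0.0087  0.0308  0.0025]]
```

>>> send_rows([
  [0.3, 0, -0.003, -0.01, 0, 0, 0],
  [0.3, 0, 0, -0.025, 0, 0, 0],
  [0.3, 0, 0, -0.03, 0, 0, 0],
  [0.6, 0, 0, 0, 0, 0, 0],
  [1, 0, 0, 0, 0, 0, 0],
  [1, 0, 0.012, 0, 0, 0, 0],
  [1, 0, 0.015, 0, 0, 0, 0],
  [1, 0, 0.01, 0, 0, 0, 0],
  [1, 0, 0, 0, 0, 0, 0],
  [1, 0, 0, 0, 0, 0, 0],
])

```text
clock: 22.08
ee_pos: [0.5379, 0.2144, 0.2566]
ee_rot: [-1.808, -2.568, 0.001]
force: [0.2, -0.2, 0.2]
grip_width: -0.0003
```

```bash
python3 ax.py
```

```text
axis in tool [-0.0006  0.0005  0.0585] F tool [-0.2711  0.0883 -0.2322] -0.00025214461071023823
```

>>> send_rows([
  [1, 0, 0, 0.008, 0, 0, 0],
  [1, 0, 0, 0.008, 0, 0, 0],
  [1, 0, 0, 0.006, 0, 0, 0],
  [1, 0, 0, 0.002, 0, 0, 0],
  [1, 0, 0, 0, 0, 0, 0],
  [1, 0, 0, 0, 0, 0, 0],
])

```text
clock: 22.82
ee_pos: [0.5383, 0.2146, 0.2333]
ee_rot: [1.808, 2.569, 0.001]
force: [0.3, 0.1, 1.4]
grip_width: -0.0002
```

>>> send_rows([
  [1, 0, 0, 0.001, 0, 0, 0],
  [1, 0, 0, 0.001, 0, 0, 0],
  [1, 0, 0, 0.001, 0, 0, 0],
  [1, 0, 0, 0, 0, 0, 0],
])

```text
clock: 23.32
ee_pos: [0.538, 0.2145, 0.2298]
ee_rot: [-1.808, -2.569, 0.0]
force: [0.7, -0.8, -0.1]
grip_width: 0.0005
```

>>> send_rows([
  [1, 0, 0, 0.001, 0, 0, 0],
  [1, 0, 0, 0.0005, 0, 0, 0],
  [1, 0, 0, 0, 0, 0, 0],
])

```text
clock: 23.7
ee_pos: [0.5381, 0.2145, 0.2286]
ee_rot: [-1.808, -2.569, -0.0]
force: [-0.2, 0.2, 0.5]
grip_width: -0.0001
```

>>> send_rows([
  [1, 0, 0, 0.001, 0, 0, 0],
  [1, 0, 0, 0.001, 0, 0, 0],
  [1, 0, 0, 0, 0, 0, 0],
])

```text
clock: 24.08
ee_pos: [0.5381, 0.2145, 0.2266]
ee_rot: [1.808, 2.569, 0.0]
force: [-1.0, -0.8, 2.8]
grip_width: -0.0003
```

>>> send_rows([
  [1, 0, 0, 0.0007, 0, 0, 0],
  [1, 0, 0, 0.0003, 0, 0, 0],
  [1, 0, 0, 0, 0, 0, 0],
])

```text
clock: 24.45
ee_pos: [0.5381, 0.2145, 0.2255]
ee_rot: [1.808, 2.569, 0.0]
force: [-1.6, 0.3, 2.6]
grip_width: -0.0002
```

>>> send_rows([
  [1, 0, 0, 0.0005, 0, 0, 0],
  [1, 0, 0, 0.0003, 0, 0, 0],
  [1, 0, 0, 0, 0, 0, 0],
])

```text
clock: 24.82
ee_pos: [0.5381, 0.2145, 0.2251]
ee_rot: [1.808, 2.569, 0.0]
force: [-2.0, -0.9, 4.4]
grip_width: -0.0
```

>>> send_rows([
  [1, 0, 0, 0.0005, 0, 0, 0],
  [1, 0, 0, 0, 0, 0, 0],
  [1, 0, 0, 0, 0, 0, 0],
])

```text
clock: 25.2
ee_pos: [0.5381, 0.2145, 0.225]
ee_rot: [1.808, 2.569, 0.0]
force: [-3.1, -0.6, 6.4]
grip_width: -0.0001
```

>>> send_rows([
  [1, 0, 0, 0.0005, 0, 0, 0],
  [1, 0, 0, 0, 0, 0, 0],
  [1, 0, 0, 0, 0, 0, 0],
])

```text
clock: 25.58
ee_pos: [0.5381, 0.2145, 0.225]
ee_rot: [1.808, 2.569, 0.0]
force: [-3.5, -1.8, 8.7]
grip_width: -0.0002
```

>>> send_rows([
  [1, 0, 0, 0.0003, 0, 0, 0],
  [1, 0, 0, 0, 0, 0, 0],
  [1, 0, 0, 0, 0, 0, 0],
])

```text
clock: 25.95
ee_pos: [0.5382, 0.2145, 0.225]
ee_rot: [1.808, 2.569, 0.0]
force: [-3.4, -1.8, 9.9]
grip_width: -0.0001
```

10 N is reached with no further motion (z stays at 0.225), so the clip blocks the head. Retracting and checking.

>>> send_rows([
  [1, 0, 0, -0.003, 0, 0, 0],
  [1, 0, 0, -0.01, 0, 0, 0],
  [1, 0, 0, -0.03, 0, 0, 0],
  [1, 0, 0, -0.04, 0, 0, 0],
  [1, 0, 0.03, -0.03, 0, 0, 0],
  [1, 0, 0.03, 0, 0, 0, 0],
  [1, 0, 0, 0, 0, 0, 0],
  [1, 0, 0, 0, 0, 0, 0],
])

```text
clock: 26.95
ee_pos: [0.5936, 0.2344, 0.3351]
ee_rot: [-1.807, -2.568, 0.003]
force: [0.4, -0.4, -0.7]
grip_width: -0.0004
```

Run:
```python
from h import *
np.set_printoptions(precision=4,suppress=True)
print(manip.state()["force"])
p=cam("wrist"); a=p["pixels"][20:220,150:360]; cv2.imwrite("pics/w7.png",cv2.resize(a,None,fx=3,fy=3,interpolation=cv2.INTER_CUBIC))
for t,z in(("clip_ring",.198),("clip_tab",.198),("pump_gap",.198),("head_top",.2295)):
    for q in manip.tip_of(p,t)[:1]: print(t,np.round(q["at"],1),round(q["conf"],2),atz(p,q["at"],z))
b=p["pixels"].astype(int); m=(b[...,2]>80)&(b[...,1]<60)&(b[...,0]<60)
X,u,v=cloud(p,m); X=X[(np.hypot(X[:,0]-.5385,X[:,1]-.214)<.07)&(X[:,2]>.19)]
D=np.array([.942,.335]); s=(X[:,:2]-[.5385,.214])@D; l=(X[:,:2]-[.5385,.214])@[-D[1],D[0]]
print(len(X),"along",np.percentile(s,[1,99]),"lat",np.median(l),"z",np.median(X[:,2]), np.polyfit(s,X[:,2],1))
X,u,v=cloud(p); k=np.hypot(X[:,0]-.5385,X[:,1]-.214)<.01; print("head z",np.median(X[k,2]))
```

```text
[ 0.4407 -0.3834 -0.6917]
clip_tab [252.2  66.4] 0.66 [0.5065 0.203  0.198 ]
pump_gap [248.2 110.2] 0.93 [0.5405 0.2116 0.198 ]
head_top [253.4 114.2] 0.86 [0.5394 0.2158 0.2295]
447 along [-0.0448 -0.0133] lat 0.0002554852404634198 z 0.20594255228197855 [0.0269 0.2068]
head z 0.2292509863243316
```

View pics/w7.png

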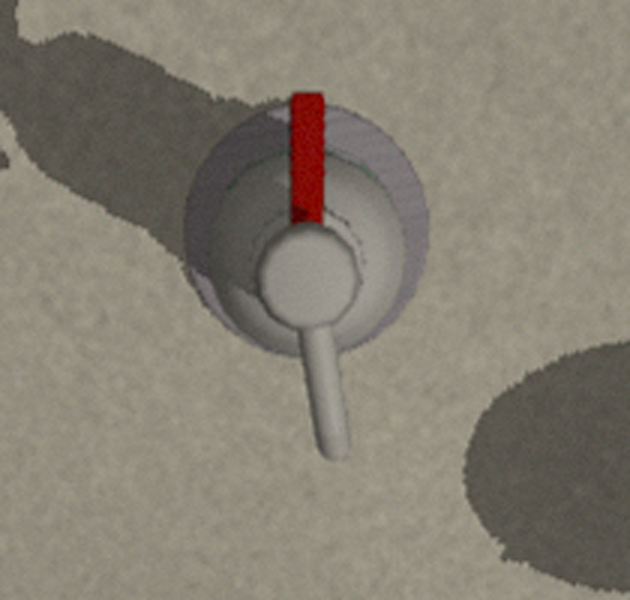

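The tab runs straight back from under the head (308,95 to 308,220) and its end is about 45 mm from the axis, against a nominal 46. The head is back up at 0.229. Handing in.

```bash
python3 -c "
from station import manip
print(manip.close_job())"
```

```text
the job is handed in; nothing more can be done
None
```

The red clip is on the white pump's stem, fully home and released, and the job is handed in at about 27 s. No verdict was reported.

- **Fitting:** The highest push I read before the clip snapped over the stem was about 10 N. I then seated it with about 7 N, at which point the force rose with no further motion.
- **Block check:** I pressed straight down on the head up to 9.9 N. It stopped about 3–4 mm down and went no further, so no lotion came out. There was also about 4 N of sideways force during this press, and I did not look into its cause.
- **Final look from above:**
  - The end of the tab is about 45 mm behind the stem's axis (46 nominal).
  - The clip is 0.3 mm off to the side and tilted about 0.03 rad.
  - The top of the head is back up at 0.229 m.
  - The arm is clear of everything.
- **Not seen directly:** The head hides the ring in that view and the network did not find it there. That the ring is home comes from the tab's position and from how the clip seated.

I touched nothing else, but I did not re-measure the other objects at the end.

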